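Change the carving tools over to the other rack, in reverse order

TASK

Move the four carving tools from the dark rack to the empty grey rack, one per notch and in reverse order: the tool that was leftmost (seen from the robot) in the dark rack goes to the rightmost notch of the grey rack, and so on, so that the leftmost ends up rightmost and the rightmost leftmost. Lay each one down, without dropping it, across both rails with its blade pointing towards the robot as before and its handle resting on the rails just as it did in the dark rack; let go of them all at the end.

Things in the scene. Friction and masses are not known exactly. Their poses are not given: they have to be found in the camera images.
- red_tool: Carving tool with red tape round its handle, 238 mm long, 0.15 kg; round dark brown-black handle, 130 mm long, 22 mm thick, thin steel blade. Starts in one notch of the dark rack. Origin: midway along the tool, on its underside (axis 11 mm above it); x to the blade tip, z up. Handle from x = -113 mm or less to x = +11 mm or more. Grip it across y at x = -50 mm (about the mass centre).
- red_tag: Red name plate, 24 x 44 x 3 mm, fixed on the dark rack's near ledge, under the blade, at the notch where the tool with the red tape starts; it stays there and marks that notch. Origin: centre of its underside.
- yellow_tool: Carving tool with yellow tape round its handle, 243 mm long, 0.15 kg; round dark brown-black handle, 133 mm long, 22 mm thick, thin steel blade. Starts in one notch of the dark rack. Origin: midway along the tool, on its underside (axis 11 mm above it); x to the blade tip, z up. Handle from x = -113 mm or less to x = +11 mm or more. Grip it across y at x = -50 mm (about the mass centre).
- yellow_tag: Yellow name plate, 24 x 44 x 3 mm, fixed on the dark rack's near ledge, under the blade, at the notch where the tool with the yellow tape starts; it stays there and marks that notch. Origin: centre of its underside.
- blue_tool: Carving tool with blue tape round its handle, 233 mm long, 0.15 kg; round dark brown-black handle, 132 mm long, 22 mm thick, thin steel blade. Starts in one notch of the dark rack. Origin: midway along the tool, on its underside (axis 11 mm above it); x to the blade tip, z up. Handle from x = -113 mm or less to x = +11 mm or more. Grip it across y at x = -50 mm (about the mass centre).
- blue_tag: Blue name plate, 24 x 44 x 3 mm, fixed on the dark rack's near ledge, under the blade, at the notch where the tool with the blue tape starts; it stays there and marks that notch. Origin: centre of its underside.
- white_tool: Carving tool with white tape round its handle, 227 mm long, 0.15 kg; round mid-brown handle, 133 mm long, 22 mm thick, thin steel blade. Starts in one notch of the dark rack. Origin: midway along the tool, on its underside (axis 11 mm above it); x to the blade tip, z up. Handle from x = -113 mm or less to x = +11 mm or more. Grip it across y at x = -50 mm (about the mass centre).
- white_tag: White name plate, 24 x 44 x 3 mm, fixed on the dark rack's near ledge, under the blade, at the notch where the tool with the white tape starts; it stays there and marks that notch. Origin: centre of its underside.
- dark_rack: Dark wooden rack with coloured name plates, full at the start; its notches and frame are like the grey rack's. Fixed; board 165 x 242 x 10 mm, x from -103 to +62 mm, y +-121 mm. Either rack may stand on the left bench or the right table, turned up to 0.15 rad; between them a lamp arm stands at x = 0.60, y = 0.10 m. Origin: at z = 0, midway between its rails; x away from the robot, y to its left.
- grey_rack: Grey-painted rack, empty, fixed. On a 10 mm board two 16 mm rails along y at x = -45 and +45 mm, with notches at y = +96, +32, -32, -96 mm: 40 mm wide, floors at z = 40 mm, posts between to 58 mm. A tool lies along x over both rails, blade to -x, its origin at x = -55, z = 40 mm. Origin: at z = 0, midway between the rails; x away from the robot, y to its left.

How it is judged:
At the end, for the whole second after the job is handed in: Each tool lies at rest, released, in the grey rack's notch that mirrors its starting notch (leftmost to rightmost, and so on): origin within 12 mm across, 15 mm along and 6 mm in height of the seat, level to 0.08 rad, in line with the rack to 0.12 rad, blade towards the robot (((y of red_tag in the frame of dark_rack between 0.076 and 0.116 m and y of red_tool in the frame of grey_rack between -0.108 and -0.084 m) or (y of red_tag in the frame of dark_rack between 0.012 and 0.052 m and y of red_tool in the frame of grey_rack between -0.044 and -0.02 m) or (y of red_tag in the frame of dark_rack between -0.052 and -0.012 m and y of red_tool in the frame of grey_rack between 0.02 and 0.044 m) or (y of red_tag in the frame of dark_rack between -0.116 and -0.076 m and y of red_tool in the frame of grey_rack between 0.084 and 0.108 m)) and x of red_tool in the frame of grey_rack between -0.07 and -0.04 m and z of red_tool in the frame of grey_rack between 0.034 and 0.046 m and angle between red_tool's own x axis and vertical between 1.4908 and 1.6508 rad and angle between the x axis of each of red_tool, yellow_tool, blue_tool, white_tool and the x axis of grey_rack, either way round below 0.12 rad and linear speed of each of red_tool, yellow_tool, blue_tool, white_tool below 0.02 m/s and angular speed of each of red_tool, yellow_tool, blue_tool, white_tool below 0.3 rad/s and ((y of yellow_tag in the frame of dark_rack between 0.076 and 0.116 m and y of yellow_tool in the frame of grey_rack between -0.108 and -0.084 m) or (y of yellow_tag in the frame of dark_rack between 0.012 and 0.052 m and y of yellow_tool in the frame of grey_rack between -0.044 and -0.02 m) or (y of yellow_tag in the frame of dark_rack between -0.052 and -0.012 m and y of yellow_tool in the frame of grey_rack between 0.02 and 0.044 m) or (y of yellow_tag in the frame of dark_rack between -0.116 and -0.076 m and y of yellow_tool in the frame of grey_rack between 0.084 and 0.108 m)) and x of yellow_tool in the frame of grey_rack between -0.07 and -0.04 m and z of yellow_tool in the frame of grey_rack between 0.034 and 0.046 m and angle between yellow_tool's own x axis and vertical between 1.4908 and 1.6508 rad and ((y of blue_tag in the frame of dark_rack between 0.076 and 0.116 m and y of blue_tool in the frame of grey_rack between -0.108 and -0.084 m) or (y of blue_tag in the frame of dark_rack between 0.012 and 0.052 m and y of blue_tool in the frame of grey_rack between -0.044 and -0.02 m) or (y of blue_tag in the frame of dark_rack between -0.052 and -0.012 m and y of blue_tool in the frame of grey_rack between 0.02 and 0.044 m) or (y of blue_tag in the frame of dark_rack between -0.116 and -0.076 m and y of blue_tool in the frame of grey_rack between 0.084 and 0.108 m)) and x of blue_tool in the frame of grey_rack between -0.07 and -0.04 m and z of blue_tool in the frame of grey_rack between 0.034 and 0.046 m and angle between blue_tool's own x axis and vertical between 1.4908 and 1.6508 rad and ((y of white_tag in the frame of dark_rack between 0.076 and 0.116 m and y of white_tool in the frame of grey_rack between -0.108 and -0.084 m) or (y of white_tag in the frame of dark_rack between 0.012 and 0.052 m and y of white_tool in the frame of grey_rack between -0.044 and -0.02 m) or (y of white_tag in the frame of dark_rack between -0.052 and -0.012 m and y of white_tool in the frame of grey_rack between 0.02 and 0.044 m) or (y of white_tag in the frame of dark_rack between -0.116 and -0.076 m and y of white_tool in the frame of grey_rack between 0.084 and 0.108 m)) and x of white_tool in the frame of grey_rack between -0.07 and -0.04 m and z of white_tool in the frame of grey_rack between 0.034 and 0.046 m and angle between white_tool's own x axis and vertical between 1.4908 and 1.6508 rad); the robot touches nothing.
It fails at once if the red tool is dropped or thrown (moving faster than 0.9 m/s while not in the fingers) (linear speed of red_tool above 0.9 m/s and contact force between the fingers and red_tool below 0.05 N).
It fails at once if the yellow tool is dropped or thrown (moving faster than 0.9 m/s while not in the fingers) (linear speed of yellow_tool above 0.9 m/s and contact force between the fingers and yellow_tool below 0.05 N).
It fails at once if the blue tool is dropped or thrown (moving faster than 0.9 m/s while not in the fingers) (linear speed of blue_tool above 0.9 m/s and contact force between the fingers and blue_tool below 0.05 N).
It fails at once if the white tool is dropped or thrown (moving faster than 0.9 m/s while not in the fingers) (linear speed of white_tool above 0.9 m/s and contact force between the fingers and white_tool below 0.05 N).
It also fails if it takes over 115 s, if anything falls off the work surface, if the arm or the gripper's body presses on something with over 40 N, if the wrist force passes 120 N, or if a joint passes its speed limit or range.

ROBOT

A 6-joint arm with a two-finger parallel gripper is mounted at the origin on a cart in front of the work surface, level with it; the furniture and walls round the work are solid. World frame = base frame: x ahead of the robot, y to its left, z up, the work surface at z = 0. Lengths are in m, angles in rad, forces in N, time in s.
With the tool pointing down it reaches from about 0.35 to 0.85 m from the base axis. Payload 8.1 kg.
Tool frame: the origin (TCP) lies at the centre of the arm's flange, where the gripper is bolted on; the fingertips stand 186 mm ahead of it and the grasp point (between the pads) lies 167 mm ahead of it; z points along the fingers, y is the line along which they close (so a half turn about z gives the same grasp; the last joint's range is limited). The gripper opens to 93 mm and grips with 3 to 60 N. Pads are 15 mm wide; open, the fingers measure 128 mm over their backs; the gripper's body (75 mm by 188 mm) begins 65 mm behind the grasp point.
Start: joints at [-1.434, 0.13, 1.488, -0, 1.523, -0.085], TCP at [0.132, -0.585, 0.405] pointing down, gripper open.
Joint ranges: [-2.96, 2.96], [-0.89, 2.26], [0.02, 2.5], [-1.34, 4.48], [0, 2.73], [-2.66, 2.66]. Speed limits (rad/s): [2.39, 2.39, 2.79, 3.14, 3.14, 3.14].

INTERFACE

Orientations are given as a rotation vector (axis times angle).
In Python, from plant import robot gives the robot as it stands.
- The arm moves only by the tool apply_moves, never from a script. Its argument "series" is a list of rows, each a list of 2 entries, a list of its own where there are three numbers: the shift along the tool's x, y, z in mm, then the turn, a rotation vector about the tool's x, y, z in rad. A call has 1 to 12 rows; each row shifts and turns the commanded pose from where the row before left it, along the tool's axes as they then stand; what a row does not reach is not made up. A row lasts 1/12 s, in which the tool goes at most 41.7 mm and 7.16 degrees, less where a joint would pass 70% of its speed; a pose out of reach is approached as far as the arm can. A call is refused whole if a number of a shift passes 41.7 or a number of a turn 0.125, either way. A call with a gripper value outside its range is refused whole. "claw" is the opening, from 0 (shut) to 1 (fully open), set as the call begins (left out, the last holds). The fingers move at their own pace and stop on an object; "newtons" is the grip in N (left out, the last holds). Time passes only in rows, so rows that do not move let the fingers close. It gives the time, the measured TCP pose, the force, the opening and the grip force at its end, in the units of the state.
- robot.read_state(): the state, without advancing time (a new reading comes with each control period).
- robot.read_camera(name): name is "side" or "top"; returns (picture, depth): 480x640x3 uint8, blue, green, red; 480x640 float32, m along the optical axis (not along the pixel's ray), 0 where there is no reading.
- robot.calibration(name): a dict with "fx", "fy", "cx", "cy" (pixels), "D" ([k1, k2, p1, p2, k3] as OpenCV has them; the pictures are not rectified), "extrinsics" (4x4, takes a point from world to camera coordinates). Camera axes: x right, y down, z forward; pixel columns grow to the right and rows downward; lengths in m; the calibration is good to about 2 mm. A picture is of the moment at which its call begins. calibration takes no time and is no camera call.
- robot.close_job(): hands the job in; it is judged then, once.
The state is a dict: "t": time; "q": joint angles; "dq": joint speeds; "joint_torque": joint torques, N m; "tool_pos": TCP position; "orientation": TCP orientation; "force": force on the tool from outside, world axes, zero at the start; "wrist_torque": the same for the moment, N m; "opening": finger opening in m; "gripper_force": force on a finger pad.
Only numpy, scipy, OpenCV 4.12 (cv2) and the standard library are available. Lean on these libraries where they do the work, as an engineer would, in place of code of your own. Each camera call takes 0.05 s, during which the arm holds its last target. There are 200 camera calls.

## Working session

There is one attempt and no reset: what is moved stays moved. The work goes in short steps, Python scripts to look and compute and a tool call to move; the robot and the scene stay as the last step left them, time stands still between calls to the robot, and variables do not carry over. Pictures are saved under pics/ and viewed, at most 14 in all, crops included, and the job is handed in when it is done.

Besides the shell and the picture viewer there is one more tool, called after ">>>" as a command line: name --argument value ..., lists and objects as JSON in quotes. apply_moves: Moves the arm, as the interface text tells. Its arguments: {"type":"object","properties":{"series":{"type":"array"},"claw":{"type":"number"},"newtons":{"type":"number"}},"required":["series"]}

```bash
mkdir -p pics; ls
python3 - <<'E'
from plant import robot
import cv2,numpy as np
s=robot.read_state();print(s)
for n in("top","side"):
    im,d=robot.read_camera(n);cv2.imwrite(f"pics/{n}0.png",im);np.savez(f"{n}0.npz",im=im,d=d)
    print(n,{k:np.round(v,4).tolist() for k,v in robot.calibration(n).items()})
E
```

```text
pics
{'t': 0.0, 'q': array([-1.43442137e+00,  1.31175662e-01,  1.48926325e+00,  8.15207647e-06,
        1.52297917e+00, -8.53912394e-02]), 'dq': array([-0.00253712,  0.00114692, -0.00227931, -0.00063429, -0.00094898,
       -0.0003945 ]), 'joint_torque': array([ 1.83975135e-03, -5.59845757e+01, -4.91751122e+01,  7.68517354e-02,
        3.57935694e-02, -1.50328806e-04]), 'tool_pos': array([ 0.13197016, -0.585081  ,  0.40368727]), 'orientation': array([-3.12048563e+00, -3.47433561e-01,  6.02659069e-05]), 'force': array([ 0.70188152,  0.23597041, -0.56910038]), 'wrist_torque': array([-0.01001836, -0.00220751, -0.04316345]), 'gripper_force': 0.0, 'opening': 0.0929982369800729}
top {'fx': 475.2422, 'fy': 475.2422, 'cx': 321.6744, 'cy': 234.8606, 'D': [-0.0628, 0.0, 0.0, 0.0, 0.0], 'extrinsics': [[-0.0207, -0.9994, -0.0266, 0.0206], [-0.9841, 0.0251, -0.1757, 0.444], [0.1763, 0.0225, -0.9841, 1.0425], [0.0, 0.0, 0.0, 1.0]]}
side {'fx': 524.7141, 'fy': 524.7141, 'cx': 327.4914, 'cy': 246.2224, 'D': [-0.0161, 0.0, 0.0, 0.0, 0.0], 'extrinsics': [[-0.8764, -0.4817, 0.0021, 0.3771], [-0.2986, 0.5398, -0.787, 0.1655], [0.378, -0.6904, -0.6169, 0.9939], [0.0, 0.0, 0.0, 1.0]]}
```

View pics/top0.png

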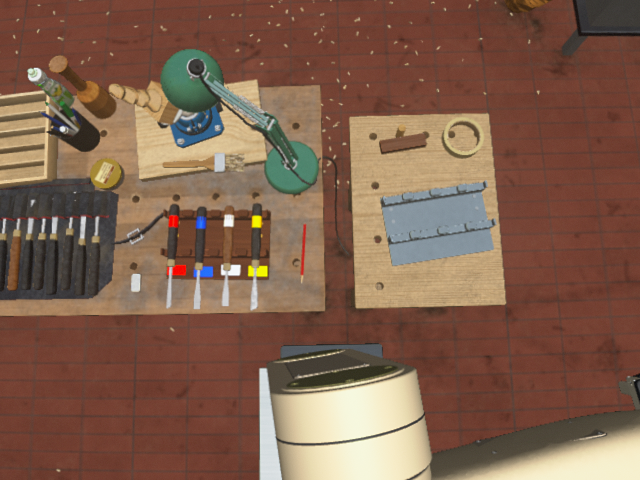

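View pics/side0.png

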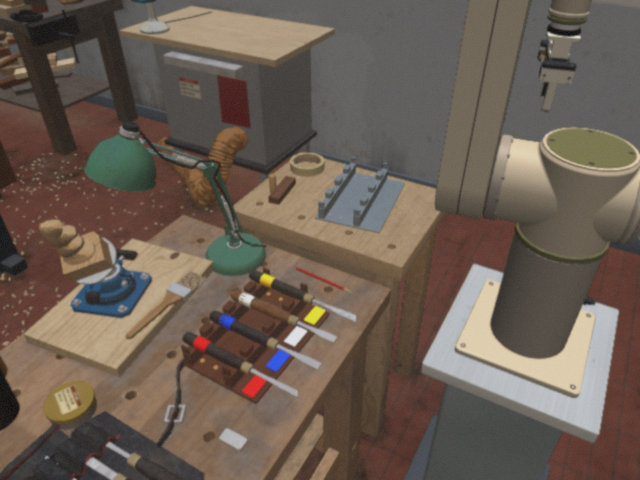

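The top view shows the dark rack on the left bench, with handles around (172–258, 235) and tags at (177,271) red, (204,271) blue, (231,270) white and (259,271) yellow. The grey rack is on the right table around (440,220), and the lamp base is at (291,167). The side view agrees: left to right the order is red, blue, white, yellow.

```bash
cat > h.py <<'E'
import numpy as np,cv2
from plant import robot
def ray(n,uv,z):
    c=robot.calibration(n);K=np.array([[c['fx'],0,c['cx']],[0,c['fy'],c['cy']],[0,0,1]])
    p=cv2.undistortPoints(np.array(uv,np.float64).reshape(-1,1,2),K,np.array(c['D'],float)).reshape(-1,2)
    E=np.array(c['extrinsics']);R,t=E[:3,:3],E[:3,3];o=-R.T@t
    d=np.c_[p,np.ones(len(p))]@R
    return o+d*((np.reshape(z,-1)-o[2])/d[:,2])[:,None] 
def deproj(n,uv,dep):
    c=robot.calibration(n);K=np.array([[c['fx'],0,c['cx']],[0,c['fy'],c['cy']],[0,0,1]])
    p=cv2.undistortPoints(np.array(uv,np.float64).reshape(-1,1,2),K,np.array(c['D'],float)).reshape(-1,2)
    E=np.array(c['extrinsics']);return (np.c_[p,np.ones(len(p))]*np.reshape(dep,(-1,1))-E[:3,3])@E[:3,:3]
E
python3 - <<'E'
from h import *
np.set_printoptions(precision=4,suppress=True)
z=np.load('top0.npz');im,d=z['im'],z['d'];hsv=cv2.cvtColor(im,cv2.COLOR_BGR2HSV)
vv,uu=np.mgrid[:480,:640]
P=deproj('top',np.c_[uu.ravel(),vv.ravel()],d.ravel()).reshape(480,640,3)
roi=np.zeros((480,640),bool);roi[200:285,155:280]=1
H,S,V=cv2.split(hsv)
M={'red':((H<6)|(H>174))&(S>190)&(V>120),'blue':(H>105)&(H<125)&(S>150)&(V>100),'white':(S<40)&(V>190),'yellow':(H>24)&(H<34)&(S>170)&(V>120)}
tags=[];tapes=[]
for k,m in M.items():
    n,l,st,c=cv2.connectedComponentsWithStats((m&roi).astype(np.uint8))
    for i in range(1,n):
        if st[i,4]>25:
            zz=P[...,2][l==i]
            print(k,st[i],c[i],'zdepth',np.percentile(zz,[10,50,90]),'ray13',ray('top',c[i],.013)[0],'ray62',ray('top',c[i],.062)[0])
# grey
g=((H>90)&(H<115)&(S>30)&(S<140)).astype(np.uint8);g[:170]=0;g[275:]=0;g[:,:375]=0;g[:,500:]=0
print('grey z',np.percentile(P[...,2][g>0],[5,25,50,75,95]))
# by depth: table right z
print('table z',np.median(P[280:300,370:480,2]),'left bench z',np.median(P[280:300,280:320,2]))
for name,sl in (('grey',(slice(170,275),slice(375,500))),('dark',(slice(195,290),slice(150,285)))):
    Q=P[sl];z_=Q[...,2]
    print(name,np.histogram(z_,bins=np.arange(-.01,.09,.005)))
bd=(g>0)&(P[...,2]>.004)&(P[...,2]<.018)
r=cv2.minAreaRect(P[bd][:,:2].astype(np.float32)*1000);print('board rect',r,cv2.boxPoints(r))
tp=(g>0)&(P[...,2]>.048)&(P[...,2]<.07)
n,l,st,c=cv2.connectedComponentsWithStats(tp.astype(np.uint8))
for i in range(1,n):
    if st[i,4]>5: print('post',st[i],c[i],P[l==i].mean(0),ray('top',c[i],.058)[0])
# lamp heights
L=(H>70)&(H<95)&(S>80); L[230:]=0;L[:,340:]=0
Q=P[L];print('lamp lowest x at z>0.03..:',[(h,Q[(Q[:,2]>h)&(Q[:,2]<h+.1)].min(0),Q[(Q[:,2]>h)&(Q[:,2]<h+.1)].max(0)) for h in (.03,.13,.23,.33) if ((Q[:,2]>h)&(Q[:,2]<h+.1)).any()])
big=cv2.resize(np.hstack([im[195:290,150:285],im[170:275,375:500][:95]]),None,fx=3,fy=3,interpolation=cv2.INTER_CUBIC);cv2.imwrite('pics/crop.png',big);print(big.shape)
E
```

```text
red [169 215  10  13 111] [173.2523 220.8018] zdepth [0.0546 0.0604 0.0633] ray13 [0.4922 0.3638 0.013 ] ray62 [0.4815 0.3468 0.062 ]
red [173 265  13  11 134] [179.1642 269.9478] zdepth [0.0091 0.0125 0.0156] ray13 [0.3744 0.3457 0.013 ] ray62 [0.369  0.3295 0.062 ]
blue [196 216  10  13 114] [200.693 222.5  ] zdepth [0.055  0.0599 0.0631] ray13 [0.4862 0.2972 0.013 ] ray62 [0.4758 0.2833 0.062 ]
blue [200 266  13  11 120] [206.3583 271.6917] zdepth [0.0104 0.0129 0.0155] ray13 [0.369  0.2811 0.013 ] ray62 [0.3638 0.2679 0.062 ]
white [224 215   9  12  94] [228.1064 220.4574] zdepth [0.0557 0.0603 0.0633] ray13 [0.4894 0.2316 0.013 ] ray62 [0.4788 0.2206 0.062 ]
white [221 265  20  20 161] [230.6584 271.1491] zdepth [0.0108 0.0137 0.051 ] ray13 [0.369 0.224 0.013] ray62 [0.3638 0.2133 0.062 ]
white [169 267   3  18  26] [169.7692 276.8077] zdepth [0.0482 0.0508 0.0531] ray13 [0.3588 0.3676 0.013 ] ray62 [0.3541 0.3504 0.062 ]
white [196 270   4  15  27] [197.6296 278.1111] zdepth [0.0492 0.0513 0.054 ] ray13 [0.3544 0.3014 0.013 ] ray62 [0.3499 0.2872 0.062 ]
yellow [252 215   9  13
[... 1760 characters left out ...]
182 224.4727] [ 0.4563 -0.3264  0.0573] [ 0.4562 -0.3262  0.058 ]
post [440 226   9   7  57] [444.0351 229.0877] [ 0.4474 -0.2642  0.0572] [ 0.4472 -0.264   0.058 ]
post [412 230   9   8  56] [415.8393 233.4464] [ 0.4391 -0.2005  0.0573] [ 0.439  -0.2003  0.058 ]
post [389 234   4   7  13] [390.8462 236.6154] [ 0.4336 -0.1445  0.0558] [ 0.4332 -0.1442  0.058 ]
lamp lowest x at z>0.03..: [(0.03, array([0.5665, 0.0276, 0.03  ]), array([0.7415, 0.5887, 0.1268])), (0.13, array([0.6036, 0.0733, 0.1488]), array([0.6368, 0.1137, 0.2244])), (0.23, array([0.6162, 0.0897, 0.2364]), array([0.7488, 0.2918, 0.33  ])), (0.33, array([0.6745, 0.2191, 0.33  ]), array([0.7392, 0.2737, 0.3451]))]
(285, 780, 3)
```

View pics/crop.png

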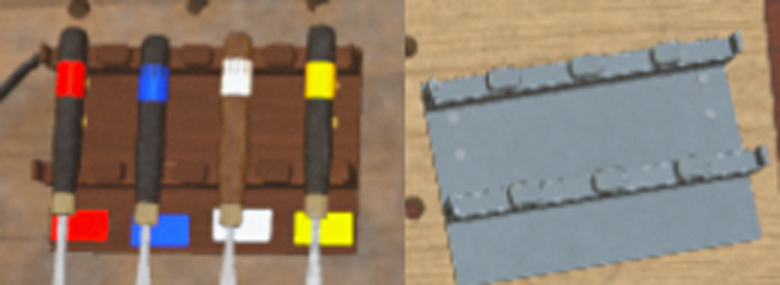

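The crop shows all four tools seated, with tape midpoints at about (173,221), (201,222), (228,220) and (256,221) in the full picture. The grey posts are visible. From them the grey centre is about (0.491, -0.257) with a yaw of about +0.138. Next I'll get the axis and length of each tool.

Run:
```python
from h import *
np.set_printoptions(precision=4,suppress=True)
z=np.load('top0.npz');im,d=z['im'],z['d']
vv,uu=np.mgrid[:480,:640];uv=np.c_[uu.ravel(),vv.ravel()]
P=deproj('top',uv,d.ravel())
A=ray('top',uv,.051) # axis-plane position of each pixel
hi=(P[:,2]>.046)&(P[:,2]<.07)
L=dict(red=.238,blue=.233,white=.227,yellow=.243);HL=dict(red=.130,blue=.132,white=.133,yellow=.133)
for k,y0 in dict(red=.3506,blue=.2864,white=.2231,yellow=.1582).items():
    m=hi&(abs(A[:,1]-y0)<.016)&(A[:,0]>.3)&(A[:,0]<.58)
    p=A[m]
    # axis: centre per x-slice away from rails
    xs=np.arange(.30,.56,.01);c=[]
    for a in xs:
        q=p[(p[:,0]>=a)&(p[:,0]<a+.01),1]
        if len(q)>=2:c.append((a+.005,q.min(),q.max(),(q.min()+q.max())/2))
    c=np.array(c)
    mid=c[(c[:,0]>.43)&(c[:,0]<.51)&(c[:,2]-c[:,1]<.026)]
    f=np.polyfit(mid[:,0],mid[:,3],1)
    bl=c[c[:,0]<.38]; fb=np.polyfit(c[:,0],c[:,3],1)
    tail,tip=p[:,0].max(),p[:,0].min()
    print(k,'tail',tail,'tip',tip,'len',tail-tip,L[k],'handle slope',f[0],'all slope',fb[0],'w',np.median(mid[:,2]-mid[:,1]),'grip x from tail',tail-(L[k]/2-.05),'from tip',tip+L[k]/2+.05,'y at .475',np.polyval(f,.475),'blade y',bl[:,[0,3]].mean(0))
```

```text
red tail 0.5236529548998915 tip 0.3009494683378531 len 0.22270348656203842 0.238 handle slope -0.02191155698097054 all slope -0.027513918683907537 w 0.02144622087822534 grip x from tail 0.4546529548998915 from tip 0.46994946833785306 y at .475 0.35106833827467565 blade y [0.34  0.355]
blue tail 0.5170913842965714 tip 0.3000076317513004 len 0.217083752545271 0.233 handle slope -0.035191247959086465 all slope -0.031850088449044946 w 0.02112877479662495 grip x from tail 0.4505913842965714 from tip 0.4665076317513004 y at .475 0.2856161899735153 blade y [0.34   0.2902]
white tail 0.5175628557859393 tip 0.3008993687525869 len 0.21666348703335242 0.227 handle slope -0.03033951356015159 all slope -0.020915827165851088 w 0.020843250890737117 grip x from tail 0.4540628557859393 from tip 0.46439936875258686 y at .475 0.22342051103508725 blade y [0.34   0.2264]
yellow tail 0.5204904926849236 tip 0.3019162740545339 len 0.21857421863038973 0.243 handle slope -0.034040551662725016 all slope -0.030781636547417102 w 0.02062757222051527 grip x from tail 0.44899049268492364 from tip 0.4734162740545339 y at .475 0.15873966949814966 blade y [0.34   0.1631]
```

```bash
cat >> h.py <<'E'
from scipy.spatial.transform import Rotation as Ro
def plan(*pts):
    """pts: (gx,gy,gz_grasp,yaw); grasp points, prints yaw turn then tool-axis shift in mm, chained"""
    s=robot.read_state();R=Ro.from_rotvec(s['orientation']);p=s['tool_pos']+R.apply([0,0,.167])
    m=R.as_matrix();y0=np.arctan2(m[1,0],m[0,0])
    print('t %.2f grasp'%s['t'],np.round(p,4),'yaw %.4f tilt x,y %.4f %.4f'%(y0,m[0,2],m[1,2]),'open %.4f F %.1f'%(s['opening'],s['gripper_force']),'f',np.round(s['force'],1))
    for x,y,z,w in pts:
        # ideal down-pointing frame after the turn
        c,n=np.cos(w),np.sin(w);T=np.array([[c,n,0],[n,-c,0],[0,0,-1]])
        d=T.T@(np.array([x,y,z])-p)*1000
        print('turn z %.3f'%(y0-w),'shift mm',np.round(d,1),'rows@36 %.1f'%(np.linalg.norm(d)/36));p=np.array([x,y,z]);y0=w
E
python3 -c "
from h import *
plan((.44,-.2,.2,-.03),(.4547,.3515,.15,-.03),(.4547,.3515,.051,-.03))"
```

```text
t 0.10 grasp [ 0.1319 -0.5848  0.2368] yaw 0.2218 tilt x,y -0.0002 0.0016 open 0.0931 F 0.0 f [-0.5  0.2 -0.5]
turn z 0.252 shift mm [ 296.4 -393.9   36.8] rows@36 13.7
turn z 0.000 shift mm [  -1.8 -551.7   50. ] rows@36 15.4
turn z 0.000 shift mm [ 0.  0. 99.] rows@36 2.8
```

>>> apply_moves --series '[[[0,0,0],[0,0,0.084]],[[0,0,0],[0,0,0.084]],[[0,0,0],[0,0,0.084]],[[21,-28,2.6],[0,0,0]],[[21,-28,2.6],[0,0,0]],[[21,-28,2.6],[0,0,0]],[[21,-28,2.6],[0,0,0]],[[21,-28,2.6],[0,0,0]],[[21,-28,2.6],[0,0,0]],[[21,-28,2.6],[0,0,0]],[[21,-28,2.6],[0,0,0]],[[21,-28,2.6],[0,0,0]]]' --claw 0.5 --newtons 25

```text
t: 1.1
tool_pos: [0.3291, -0.3375, 0.3809]
orientation: [-3.141, 0.048, 0.0]
force: [0.8, 0.6, 0.6]
opening: 0.0464
gripper_force: 0.0
```

>>> apply_moves --series '[[[21,-28,2.6],[0,0,0]],[[21,-28,2.6],[0,0,0]],[[21,-28,2.6],[0,0,0]],[[21,-28,2.6],[0,0,0]],[[22,-30,3],[0,0,0]],[[0,-34,3],[0,0,0]],[[0,-34,3],[0,0,0]],[[0,-34,3],[0,0,0]],[[0,-34,3],[0,0,0]],[[0,-34,3],[0,0,0]],[[0,-34,3],[0,0,0]],[[0,-34,3],[0,0,0]]]'

```text
t: 2.1
tool_pos: [0.4455, 0.0391, 0.3465]
orientation: [-3.141, 0.048, 0.0]
force: [0.7, 0.2, 0.3]
opening: 0.0464
gripper_force: 0.0
```

>>> apply_moves --series '[[[0,-34,3],[0,0,0]],[[0,-34,3],[0,0,0]],[[0,-34,3],[0,0,0]],[[0,-34,3],[0,0,0]],[[0,-34,3],[0,0,0]],[[0,-34,3],[0,0,0]],[[0,-34,3],[0,0,0]],[[0,-34,3],[0,0,0]],[[0,0,0],[0,0,0]],[[0,0,0],[0,0,0]],[[0,0,0],[0,0,0]]]'

```text
t: 3.02
tool_pos: [0.4539, 0.3091, 0.3224]
orientation: [3.14, -0.046, -0.002]
force: [0.7, -0.0, -0.7]
opening: 0.0464
gripper_force: 0.0
```

```bash
python3 -c "
from h import *
plan((.4547,.3515,.12,-.03),(.4547,.3515,.051,-.03))"
```

```text
t 3.02 grasp [0.4538 0.3089 0.1554] yaw -0.0295 tilt x,y -0.0011 -0.0011 open 0.0464 F 0.0 f [ 0.7 -0.  -0.7]
turn z 0.001 shift mm [ -0.3 -42.6  35.4] rows@36 1.5
turn z 0.000 shift mm [ 0.  0. 69.] rows@36 1.9
```

>>> apply_moves --series '[[[0,-21.3,10],[0,0,0]],[[0,-21.3,10],[0,0,0]],[[0,0,15],[0,0,0]],[[0,0,0],[0,0,0]],[[0,0,0],[0,0,0]],[[0,0,0],[0,0,0]]]'

```text
t: 3.52
tool_pos: [0.4559, 0.3508, 0.2887]
orientation: [3.141, -0.05, 0.001]
force: [-0.6, 0.8, 0.2]
opening: 0.0463
gripper_force: 0.0
```

```bash
python3 -c "
from h import *
plan((.4547,.3515,.051,-.03))
im,_=robot.read_camera('side');cv2.imwrite('pics/s1.png',cv2.resize(im[200:420,150:400],None,fx=2.4,fy=2.4))"
```

```text
t 3.52 grasp [0.4559 0.3508 0.1217] yaw -0.0316 tilt x,y 0.0003 -0.0001 open 0.0463 F 0.0 f [-0.6  0.8  0.2]
turn z -0.002 shift mm [-1.2 -0.6 70.7] rows@36 2.0
```

View pics/s1.png

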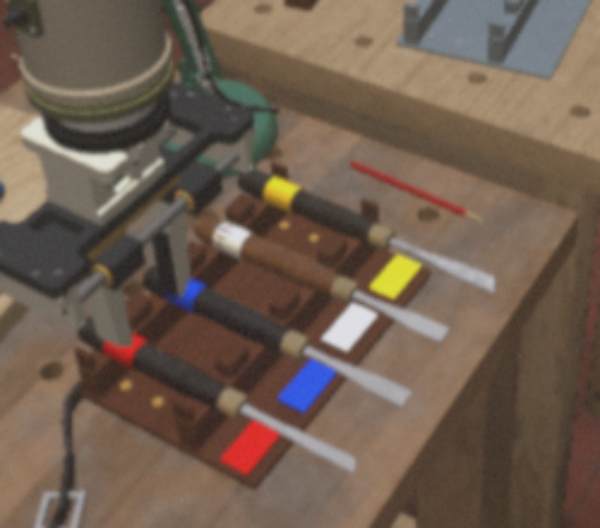

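The side picture shows the fingers straddling the red handle. The left finger tip is at about (120,340) and the right at about (175,285), and the blue tool is clear.

>>> apply_moves --series '[[[-1,-0.5,25],[0,0,0]],[[0,0,22],[0,0,0]],[[0,0,15],[0,0,0]],[[0,0,8.5],[0,0,0]],[[0,0,0],[0,0,0]],[[0,0,0],[0,0,0]]]'

```text
t: 4.07
tool_pos: [0.4548, 0.3523, 0.2182]
orientation: [-3.141, 0.048, -0.001]
force: [0.1, 0.1, 0.3]
opening: 0.0467
gripper_force: 0.0
```

>>> apply_moves --series '[[[0,0,0],[0,0,0]],[[0,0,0],[0,0,0]],[[0,0,0],[0,0,0]],[[0,0,0],[0,0,0]],[[0,0,0],[0,0,0]],[[0,0,0],[0,0,0]],[[0,0,0],[0,0,0]]]' --claw 0

```text
t: 4.65
tool_pos: [0.4548, 0.3527, 0.2182]
orientation: [-3.141, 0.047, -0.002]
force: [-0.6, -2.2, 6.2]
opening: 0.0211
gripper_force: 25.0
```

```bash
python3 -c "
from h import *
plan((.4547,.3515,.051,-.03))"
```

```text
t 4.65 grasp [0.455  0.3527 0.0512] yaw -0.0302 tilt x,y 0.0011 0.0005 open 0.0211 F 25.0 f [-0.6 -2.2  6.2]
turn z -0.000 shift mm [-0.2  1.3  0.2] rows@36 0.0
```

>>> apply_moves --series '[[[0,0,-8],[0,0,0]],[[0,0,-18],[0,0,0]],[[0,0,-25],[0,0,0]],[[0,0,-25],[0,0,0]],[[0,0,-14],[0,0,0]],[[0,0,0],[0,0,-0.056]],[[0,0,0],[0,0,-0.056]],[[0,0,0],[0,0,-0.056]],[[0,0,0],[0,0,0]],[[0,0,0],[0,0,0]]]'

```text
t: 5.48
tool_pos: [0.4542, 0.3524, 0.3073]
orientation: [3.134, 0.214, -0.001]
force: [-0.1, -0.2, -0.8]
opening: 0.0208
gripper_force: 25.0
```

```bash
python3 -c "
from h import *
plan((.4995,-.353,.14,.138),(.4995,-.353,.0525,.138))"
```

```text
t 5.48 grasp [0.4541 0.3524 0.1403] yaw 0.1361 tilt x,y -0.0007 -0.0003 open 0.0208 F 25.0 f [-0.1 -0.2 -0.8]
turn z -0.002 shift mm [-5.210e+01  7.049e+02  3.000e-01] rows@36 19.6
turn z 0.000 shift mm [ 0.   0.  87.5] rows@36 2.4
```

>>> apply_moves --series '[[[-1,12,0],[0,0,0]],[[-1.3,22,0],[0,0,0]],[[-2.5,33.5,0],[0,0,0]],[[-2.5,33.5,0],[0,0,0]],[[-2.5,33.5,0],[0,0,0]],[[-2.5,33.5,0],[0,0,0]],[[-2.5,33.5,0],[0,0,0]],[[-2.5,33.5,0],[0,0,0]],[[-2.5,33.5,0],[0,0,0]],[[-2.5,33.5,0],[0,0,0]],[[-2.5,33.5,0],[0,0,0]],[[-2.5,33.5,0],[0,0,0]]]'

```text
t: 6.48
tool_pos: [0.4774, -0.0189, 0.3074]
orientation: [3.134, 0.214, -0.0]
force: [1.2, -0.4, -2.0]
opening: 0.0211
gripper_force: 25.0
```

>>> apply_moves --series '[[[-2.5,33.5,0],[0,0,0]],[[-2.5,33.5,0],[0,0,0]],[[-2.5,33.5,0],[0,0,0]],[[-2.5,33.5,0],[0,0,0]],[[-2.5,33.5,0],[0,0,0]],[[-2.5,33.5,0],[0,0,0]],[[-2.5,33.5,0],[0,0,0]],[[-2.5,33.5,0],[0,0,0]],[[-2.5,33.5,0],[0,0,0]],[[-1.3,22,0],[0,0,0]],[[-1,12,0],[0,0,0]],[[0,0,0],[0,0,0]]]'

```text
t: 7.48
tool_pos: [0.4987, -0.3549, 0.3072]
orientation: [3.134, 0.211, -0.001]
force: [-0.3, 0.5, -1.9]
opening: 0.0212
gripper_force: 25.0
```

>>> apply_moves --series '[[[0,0,0],[0,0,0]],[[0,0,0],[0,0,0]],[[0,0,0],[0,0,0]]]'

```text
t: 7.73
tool_pos: [0.4997, -0.3511, 0.3073]
orientation: [-3.133, -0.218, 0.0]
force: [0.2, -0.7, -1.2]
opening: 0.0211
gripper_force: 25.0
```

```bash
python3 -c "
from h import *
plan((.4995,-.353,.0525,.138))
im,d=robot.read_camera('top');cv2.imwrite('pics/t1.png',cv2.resize(im[150:330,340:540],None,fx=3,fy=3))
im,_=robot.read_camera('side');cv2.imwrite('pics/s2.png',cv2.resize(im[100:270,250:470],None,fx=3,fy=3))"
```

```text
t 7.73 grasp [ 0.4997 -0.351   0.1403] yaw 0.1390 tilt x,y -0.0003 0.0007 open 0.0211 F 25.0 f [ 0.2 -0.7 -1.2]
turn z 0.001 shift mm [-0.5  2.  87.8] rows@36 2.4
```

View pics/t1.png

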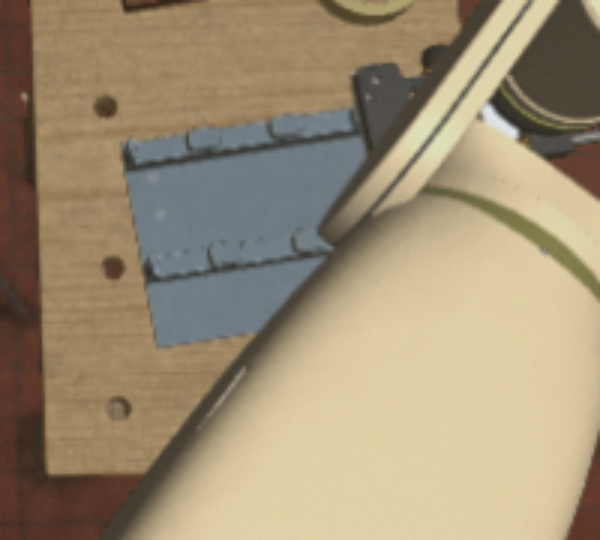

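View pics/s2.png

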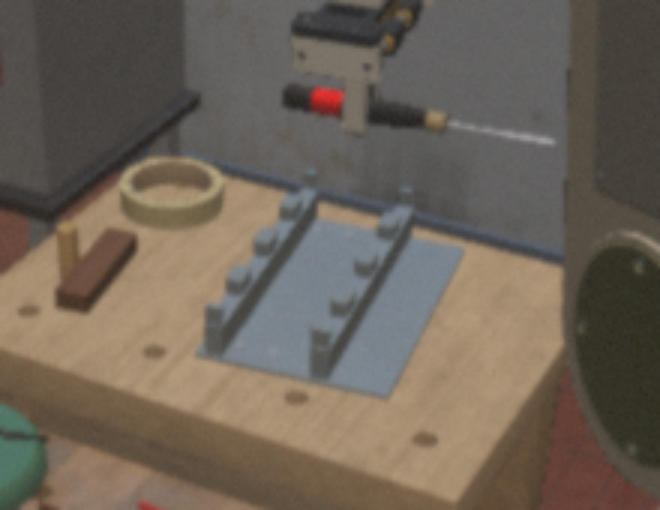

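The top view shows the arm over the right side of the rack. The side view shows the red tool held level at about (360,105), above the rightmost notch. I'll lower it.

>>> apply_moves --series '[[[-0.5,2,20],[0,0,0]],[[0,0,30],[0,0,0]],[[0,0,20],[0,0,0]],[[0,0,9],[0,0,0]],[[0,0,4],[0,0,0]],[[0,0,2],[0,0,0]],[[0,0,2],[0,0,0]],[[0,0,0],[0,0,0]],[[0,0,0],[0,0,0]]]'

```text
t: 8.58
tool_pos: [0.4999, -0.3549, 0.2219]
orientation: [3.133, 0.216, 0.002]
force: [0.0, 0.9, -1.9]
opening: 0.0213
gripper_force: 25.0
```

```bash
python3 -c "
from h import *
plan((.4995,-.353,.051,.138))"
```

```text
t 8.58 grasp [ 0.5002 -0.3551  0.0549] yaw 0.1379 tilt x,y 0.0017 -0.0014 open 0.0213 F 25.0 f [ 0.   0.9 -1.9]
turn z -0.000 shift mm [-0.4 -2.2  3.9] rows@36 0.1
```

>>> apply_moves --series '[[[0,0,1.5],[0,0,0]],[[0,0,1.5],[0,0,0]],[[0,0,1],[0,0,0]],[[0,0,0],[0,0,0]],[[0,0,0],[0,0,0]]]'

```text
t: 9.0
tool_pos: [0.4998, -0.3549, 0.2182]
orientation: [3.133, 0.216, 0.002]
force: [-2.5, 2.4, 9.1]
opening: 0.0208
gripper_force: 25.0
```

```bash
python3 -c "
from h import *
plan((.4995,-.353,.051,.138))"
```

```text
t 9.00 grasp [ 0.5    -0.3551  0.0512] yaw 0.1378 tilt x,y 0.0012 -0.0010 open 0.0208 F 25.0 f [-2.5  2.4  9.1]
turn z -0.000 shift mm [-0.2 -2.1  0.2] rows@36 0.1
```

>>> apply_moves --series '[[[0,0,0],[0,0,0]],[[0,0,0],[0,0,0]],[[0,0,0],[0,0,0]],[[0,0,0],[0,0,0]],[[0,0,-10],[0,0,0]],[[0,0,-30],[0,0,0]],[[0,0,-40],[0,0,0]],[[0,0,-20],[0,0,0]],[[0,0,0],[0,0,0.056]],[[0,0,0],[0,0,0.056]],[[0,0,0],[0,0,0.056]]]' --claw 0.5

```text
t: 9.92
tool_pos: [0.4996, -0.3547, 0.3182]
orientation: [3.14, -0.052, 0.003]
force: [-0.6, -0.2, -0.1]
opening: 0.0465
gripper_force: 0.0
```

```bash
python3 -c "
from h import *
plan((.4515,.2867,.12,-.03),(.4515,.2867,.051,-.03))"
```

```text
t 9.92 grasp [ 0.4999 -0.3549  0.1512] yaw -0.0329 tilt x,y 0.0016 -0.0014 open 0.0465 F 0.0 f [-0.6 -0.2 -0.1]
turn z -0.003 shift mm [ -67.6 -639.9   31.2] rows@36 17.9
turn z 0.000 shift mm [ 0.  0. 69.] rows@36 1.9
```

>>> apply_moves --series '[[[-3.8,-35.5,0],[0,0,0]],[[-3.8,-35.5,0],[0,0,0]],[[-3.8,-35.5,0],[0,0,0]],[[-3.8,-35.5,0],[0,0,0]],[[-3.8,-35.5,0],[0,0,0]],[[-3.8,-35.5,0],[0,0,0]],[[-3.8,-35.5,0],[0,0,0]],[[-3.8,-35.5,0],[0,0,0]],[[-3.8,-35.5,0],[0,0,0]],[[-3.8,-35.5,0],[0,0,0]],[[-3.8,-35.5,0],[0,0,0]],[[-3.8,-35.5,0],[0,0,0]]]'

```text
t: 10.92
tool_pos: [0.4662, 0.0743, 0.3174]
orientation: [-3.141, 0.048, -0.002]
force: [0.2, 0.5, -0.3]
opening: 0.0468
gripper_force: 0.0
```

>>> apply_moves --series '[[[-3.8,-35.5,5],[0,0,0]],[[-3.8,-35.5,5],[0,0,0]],[[-3.8,-35.5,5],[0,0,0]],[[-3.8,-35.5,5],[0,0,0]],[[-3.8,-35.5,5],[0,0,0]],[[-3.8,-35.5,6],[0,0,0]],[[0,0,0],[0,0,0]],[[0,0,0],[0,0,0]],[[0,0,0],[0,0,0]],[[0,0,0],[0,0,0]]]'

```text
t: 11.75
tool_pos: [0.4506, 0.2854, 0.2859]
orientation: [3.141, -0.049, 0.001]
force: [0.6, -0.3, 0.4]
opening: 0.0467
gripper_force: 0.0
```

```bash
python3 -c "
from h import *
plan((.4515,.2870,.051,-.03))
im,d=robot.read_camera('top');cv2.imwrite('pics/t2.png',cv2.resize(im[160:320,320:540],None,fx=3,fy=3))"
```

```text
t 11.75 grasp [0.4507 0.2854 0.1189] yaw -0.0310 tilt x,y 0.0005 -0.0001 open 0.0467 F 0.0 f [ 0.6 -0.3  0.4]
turn z -0.001 shift mm [ 0.7 -1.6 67.9] rows@36 1.9
```

View pics/t2.png

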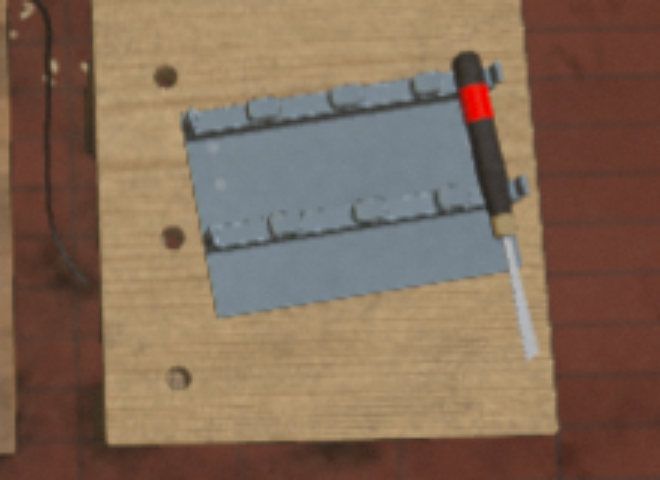

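Red lies in the rightmost grey notch, handle on both rails and tape at about (477,103). Now blue.

>>> apply_moves --series '[[[0.7,-1.6,25],[0,0,0]],[[0,0,22],[0,0,0]],[[0,0,14],[0,0,0]],[[0,0,7],[0,0,0]],[[0,0,0],[0,0,0]],[[0,0,0],[0,0,0]]]'

```text
t: 12.3
tool_pos: [0.4515, 0.2872, 0.2179]
orientation: [-3.141, 0.049, -0.0]
force: [-0.1, -0.1, 0.6]
opening: 0.0465
gripper_force: 0.0
```

>>> apply_moves --series '[[[0,0,0],[0,0,0]],[[0,0,0],[0,0,0]],[[0,0,0],[0,0,0]],[[0,0,0],[0,0,0]],[[0,0,0],[0,0,0]],[[0,0,0],[0,0,0]],[[0,0,0],[0,0,0]]]' --claw 0

```text
t: 12.88
tool_pos: [0.4514, 0.2879, 0.2181]
orientation: [-3.141, 0.047, -0.002]
force: [0.2, -1.3, 5.9]
opening: 0.0215
gripper_force: 25.0
```

>>> apply_moves --series '[[[0,0,-8],[0,0,0]],[[0,0,-18],[0,0,0]],[[0,0,-25],[0,0,0]],[[0,0,-25],[0,0,0]],[[0,0,-14],[0,0,0]],[[0,0,0],[0,0,-0.056]],[[0,0,0],[0,0,-0.056]],[[0,0,0],[0,0,-0.056]],[[0,0,0],[0,0,0]],[[0,0,0],[0,0,0]]]'

```text
t: 13.72
tool_pos: [0.4509, 0.2878, 0.3073]
orientation: [3.134, 0.214, -0.001]
force: [-0.0, -0.0, -0.9]
opening: 0.0214
gripper_force: 25.0
```

```bash
python3 -c "
from h import *
plan((.4907,-.2892,.14,.138),(.4907,-.2892,.051,.138))"
```

```text
t 13.72 grasp [0.4508 0.2878 0.1403] yaw 0.1361 tilt x,y -0.0007 -0.0002 open 0.0214 F 25.0 f [-0.  -0.  -0.9]
turn z -0.002 shift mm [-3.98e+01  5.77e+02  3.00e-01] rows@36 16.1
turn z 0.000 shift mm [ 0.  0. 89.] rows@36 2.5
```

>>> apply_moves --series '[[[-1,12,0],[0,0,0]],[[-1.3,22,0],[0,0,0]],[[-2.35,33.9,0],[0,0,0]],[[-2.35,33.9,0],[0,0,0]],[[-2.35,33.9,0],[0,0,0]],[[-2.35,33.9,0],[0,0,0]],[[-2.35,33.9,0],[0,0,0]],[[-2.35,33.9,0],[0,0,0]],[[-2.35,33.9,0],[0,0,0]],[[-2.35,33.9,0],[0,0,0]],[[-2.35,33.9,0],[0,0,0]],[[-2.35,33.9,0],[0,0,0]]]'

```text
t: 14.72
tool_pos: [0.476, -0.0874, 0.3074]
orientation: [3.134, 0.214, -0.0]
force: [0.1, -0.0, -0.9]
opening: 0.0213
gripper_force: 25.0
```

>>> apply_moves --series '[[[-2.35,33.9,0],[0,0,0]],[[-2.35,33.9,0],[0,0,0]],[[-2.35,33.9,0],[0,0,0]],[[-2.35,33.9,0],[0,0,0]],[[-2.35,33.9,0],[0,0,0]],[[-1.3,22,0],[0,0,0]],[[-1,12,0],[0,0,0]],[[0,0,0],[0,0,0]],[[0,0,0],[0,0,0]],[[0,0,0],[0,0,0]],[[0,0,0],[0,0,0]],[[0,0,0],[0,0,0]]]'

```text
t: 15.72
tool_pos: [0.491, -0.2874, 0.3075]
orientation: [-3.134, -0.219, 0.0]
force: [-0.4, -0.2, -2.4]
opening: 0.0214
gripper_force: 25.0
```

```bash
python3 -c "
from h import *
plan((.4907,-.2892,.051,.138))"
```

```text
t 15.72 grasp [ 0.491  -0.2874  0.1405] yaw 0.1393 tilt x,y -0.0001 0.0003 open 0.0214 F 25.0 f [-0.4 -0.2 -2.4]
turn z 0.001 shift mm [-0.5  1.8 89.5] rows@36 2.5
```

>>> apply_moves --series '[[[0,0.8,20],[0,0,0]],[[0,0,30],[0,0,0]],[[0,0,20],[0,0,0]],[[0,0,9],[0,0,0]],[[0,0,5],[0,0,0]],[[0,0,2.5],[0,0,0]],[[0,0,1.5],[0,0,0]],[[0,0,1.5],[0,0,0]],[[0,0,0],[0,0,0]],[[0,0,0],[0,0,0]],[[0,0,0],[0,0,0]]]'

```text
t: 16.63
tool_pos: [0.4912, -0.2897, 0.2187]
orientation: [3.133, 0.216, 0.002]
force: [0.5, -0.4, -1.2]
opening: 0.0209
gripper_force: 25.0
```

```bash
python3 -c "
from h import *
plan((.4907,-.2892,.051,.138))"
```

```text
t 16.63 grasp [ 0.4914 -0.2898  0.0517] yaw 0.1377 tilt x,y 0.0010 -0.0007 open 0.0209 F 25.0 f [ 0.5 -0.4 -1.2]
turn z -0.000 shift mm [-0.6 -0.7  0.7] rows@36 0.0
```

>>> apply_moves --series '[[[0,0,0.7],[0,0,0]],[[0,0,0],[0,0,0]],[[0,0,0],[0,0,0]]]'

```text
t: 16.88
tool_pos: [0.4912, -0.2897, 0.2181]
orientation: [3.133, 0.216, 0.001]
force: [-1.7, 0.1, 4.4]
opening: 0.0211
gripper_force: 25.0
```

>>> apply_moves --series '[[[0,0,0],[0,0,0]],[[0,0,0],[0,0,0]],[[0,0,0],[0,0,0]],[[0,0,0],[0,0,0]],[[0,0,-10],[0,0,0]],[[0,0,-30],[0,0,0]],[[0,0,-40],[0,0,0]],[[0,0,-20],[0,0,0]],[[0,0,0],[0,0,0.056]],[[0,0,0],[0,0,0.056]],[[0,0,0],[0,0,0.056]]]' --claw 0.5

```text
t: 17.8
tool_pos: [0.4911, -0.2896, 0.319]
orientation: [3.14, -0.052, 0.003]
force: [0.3, -0.3, 0.1]
opening: 0.0468
gripper_force: 0.0
```

```bash
python3 -c "
from h import *
plan((.452,.2248,.12,-.03),(.452,.2248,.051,-.03))"
```

```text
t 17.80 grasp [ 0.4914 -0.2898  0.152 ] yaw -0.0329 tilt x,y 0.0017 -0.0012 open 0.0468 F 0.0 f [ 0.3 -0.3  0.1]
turn z -0.003 shift mm [ -54.8 -513.2   32. ] rows@36 14.4
turn z 0.000 shift mm [ 0.  0. 69.] rows@36 1.9
```

>>> apply_moves --series '[[[-3.65,-34.2,0],[0,0,0]],[[-3.65,-34.2,0],[0,0,0]],[[-3.65,-34.2,0],[0,0,0]],[[-3.65,-34.2,0],[0,0,0]],[[-3.65,-34.2,0],[0,0,0]],[[-3.65,-34.2,0],[0,0,0]],[[-3.65,-34.2,0],[0,0,0]],[[-3.65,-34.2,0],[0,0,0]],[[-3.65,-34.2,0],[0,0,0]],[[-3.65,-34.2,0],[0,0,0]],[[-3.65,-34.2,4],[0,0,0]],[[-3.65,-34.2,5],[0,0,0]]]'

```text
t: 18.8
tool_pos: [0.4593, 0.1237, 0.3096]
orientation: [-3.141, 0.047, -0.004]
force: [1.2, -0.1, 0.1]
opening: 0.0465
gripper_force: 0.0
```

>>> apply_moves --series '[[[-3.65,-34.2,7],[0,0,0]],[[-3.65,-34.2,8],[0,0,0]],[[-3.65,-34.2,8],[0,0,0]],[[0,0,0],[0,0,0]],[[0,0,0],[0,0,0]],[[0,0,0],[0,0,0]],[[0,0,0],[0,0,0]]]'

```text
t: 19.38
tool_pos: [0.4521, 0.2241, 0.2859]
orientation: [3.141, -0.049, 0.001]
force: [-0.0, -0.3, 0.7]
opening: 0.0465
gripper_force: 0.0
```

```bash
python3 -c "
from h import *
plan((.452,.2248,.051,-.03))"
```

```text
t 19.38 grasp [0.4522 0.224  0.1189] yaw -0.0312 tilt x,y 0.0008 -0.0001 open 0.0465 F 0.0 f [-0.  -0.3  0.7]
turn z -0.001 shift mm [-0.2 -0.8 67.9] rows@36 1.9
```

>>> apply_moves --series '[[[0,-0.5,25],[0,0,0]],[[0,0,22],[0,0,0]],[[0,0,14],[0,0,0]],[[0,0,7],[0,0,0]],[[0,0,0],[0,0,0]],[[0,0,0],[0,0,0]]]'

```text
t: 19.88
tool_pos: [0.4522, 0.2248, 0.2178]
orientation: [-3.141, 0.049, -0.0]
force: [0.3, 0.4, 1.1]
opening: 0.0464
gripper_force: 0.0
```

>>> apply_moves --series '[[[0,0,0],[0,0,0]],[[0,0,0],[0,0,0]],[[0,0,0],[0,0,0]],[[0,0,0],[0,0,0]],[[0,0,0],[0,0,0]],[[0,0,0],[0,0,0]],[[0,0,0],[0,0,0]]]' --claw 0

```text
t: 20.47
tool_pos: [0.4521, 0.2255, 0.2179]
orientation: [-3.141, 0.047, -0.002]
force: [-0.1, -1.1, 5.6]
opening: 0.0211
gripper_force: 25.0
```

>>> apply_moves --series '[[[0,0,-8],[0,0,0]],[[0,0,-18],[0,0,0]],[[0,0,-25],[0,0,0]],[[0,0,-25],[0,0,0]],[[0,0,-14],[0,0,0]],[[0,0,0],[0,0,-0.056]],[[0,0,0],[0,0,-0.056]],[[0,0,0],[0,0,-0.056]],[[0,0,0],[0,0,0]],[[0,0,0],[0,0,0]]]'

```text
t: 21.3
tool_pos: [0.4514, 0.2254, 0.3071]
orientation: [3.134, 0.214, -0.001]
force: [-0.0, 0.2, -2.1]
opening: 0.0209
gripper_force: 25.0
```

```bash
python3 -c "
from h import *
plan((.4818,-.2262,.14,.138),(.4818,-.2262,.051,.138))
np.set_printoptions(precision=4,suppress=True)
im,d=robot.read_camera('top');uv=np.c_[tuple(a.ravel() for a in np.mgrid[:480,:640][::-1])]
P=deproj('top',uv,d.ravel());A=ray('top',uv,.051);hsv=cv2.cvtColor(im,cv2.COLOR_BGR2HSV).reshape(-1,3)
c,s=np.cos(.138),np.sin(.138)
G=(A[:,:2]-[.4912,-.2572])@np.array([[c,-s],[s,c]])
for n,y0 in(('red',-.096),('blue',-.032)):
    m=(P[:,2]>.046)&(P[:,2]<.072)&(abs(G[:,1]-y0)<.02)&(abs(G[:,0])<.2)
    q=G[m];k=(abs(q[:,0])<.034);h=q[k];rows=[(a+.0035,(lambda v:(v.min()+v.max())/2)(h[(h[:,0]>=a)&(h[:,0]<a+.007),1])) for a in np.arange(-.032,.025,.008)]
    f=np.polyfit(*zip(*rows),1);print(n,'tail',q[:,0].max(),'tip',q[:,0].min(),'y at -.055',np.polyval(f,-.055),'slope',f[0],'zmax',np.percentile(P[m][k][:,2],90),len(h))
"
```

```text
t 21.30 grasp [0.4513 0.2254 0.1401] yaw 0.1362 tilt x,y -0.0007 -0.0001 open 0.0209 F 25.0 f [-0.   0.2 -2.1]
turn z -0.002 shift mm [-3.190e+01  4.515e+02  1.000e-01] rows@36 12.6
turn z 0.000 shift mm [ 0.  0. 89.] rows@36 2.5
red tail 0.06446623340085306 tip -0.1728542794404804 y at -.055 -0.09630622259175017 slope 0.0072195559053912 zmax 0.06183536293639567 290
blue tail 0.06050920717520416 tip -0.17235994770678065 y at -.055 -0.032916100936974904 slope 0.024528618561086065 zmax 0.06243307969100218 266
```

Red and blue measure at their seats: origins at x about -54 and -56 mm, y about -96 and -33 mm. On to white.

>>> apply_moves --series '[[[-1,12,0],[0,0,0]],[[-1.3,22,0],[0,0,0]],[[-2.5,34.9,0],[0,0,0]],[[-2.5,34.9,0],[0,0,0]],[[-2.5,34.9,0],[0,0,0]],[[-2.5,34.9,0],[0,0,0]],[[-2.5,34.9,0],[0,0,0]],[[-2.5,34.9,0],[0,0,0]],[[-2.5,34.9,0],[0,0,0]],[[-2.5,34.9,0],[0,0,0]],[[-2.5,34.9,0],[0,0,0]],[[-2.5,34.9,0],[0,0,0]]]'

```text
t: 22.35
tool_pos: [0.4765, -0.16, 0.3072]
orientation: [3.134, 0.214, -0.0]
force: [0.5, 0.4, -0.9]
opening: 0.0209
gripper_force: 25.0
```

>>> apply_moves --series '[[[-2.5,34.9,0],[0,0,0]],[[-1.3,22,0],[0,0,0]],[[-1,12,0],[0,0,0]],[[0,0,0],[0,0,0]],[[0,0,0],[0,0,0]],[[0,0,0],[0,0,0]],[[0,0,0],[0,0,0]],[[0,0,0],[0,0,0]]]'

```text
t: 23.02
tool_pos: [0.4821, -0.2254, 0.3072]
orientation: [-3.134, -0.219, 0.0]
force: [0.9, 0.1, -1.4]
opening: 0.0213
gripper_force: 25.0
```

```bash
python3 -c "
from h import *
plan((.4818,-.2262,.051,.138))"
```

```text
t 23.02 grasp [ 0.4821 -0.2254  0.1402] yaw 0.1393 tilt x,y -0.0000 0.0002 open 0.0213 F 25.0 f [ 0.9  0.1 -1.4]
turn z 0.001 shift mm [-0.4  0.8 89.2] rows@36 2.5
```

>>> apply_moves --series '[[[0,0,20],[0,0,0]],[[0,0,30],[0,0,0]],[[0,0,20],[0,0,0]],[[0,0,9],[0,0,0]],[[0,0,5],[0,0,0]],[[0,0,2.5],[0,0,0]],[[0,0,1.5],[0,0,0]],[[0,0,1],[0,0,0]],[[0,0,1],[0,0,0]],[[0,0,0],[0,0,0]],[[0,0,0],[0,0,0]]]'

```text
t: 23.93
tool_pos: [0.4824, -0.2269, 0.2181]
orientation: [3.133, 0.216, 0.002]
force: [0.6, -0.4, -0.2]
opening: 0.0211
gripper_force: 25.0
```

```bash
python3 -c "
from h import *
plan((.4818,-.2262,.051,.138))"
```

```text
t 23.93 grasp [ 0.4826 -0.227   0.0511] yaw 0.1377 tilt x,y 0.0015 -0.0008 open 0.0211 F 25.0 f [ 0.6 -0.4 -0.2]
turn z -0.000 shift mm [-0.7 -0.9  0.1] rows@36 0.0
```

>>> apply_moves --series '[[[0,0,0.5],[0,0,0]],[[0,0,0],[0,0,0]],[[0,0,0],[0,0,0]]]'

```text
t: 24.18
tool_pos: [0.4825, -0.2269, 0.2179]
orientation: [3.133, 0.216, 0.002]
force: [-1.5, 0.8, 4.6]
opening: 0.0211
gripper_force: 25.0
```

>>> apply_moves --series '[[[0,0,0],[0,0,0]],[[0,0,0],[0,0,0]],[[0,0,0],[0,0,0]],[[0,0,0],[0,0,0]],[[0,0,-10],[0,0,0]],[[0,0,-30],[0,0,0]],[[0,0,-40],[0,0,0]],[[0,0,-20],[0,0,0]],[[0,0,0],[0,0,0.056]],[[0,0,0],[0,0,0.056]],[[0,0,0],[0,0,0.056]]]' --claw 0.5

```text
t: 25.1
tool_pos: [0.4822, -0.2267, 0.3185]
orientation: [3.14, -0.052, 0.003]
force: [0.6, 0.3, -0.2]
opening: 0.0463
gripper_force: 0.0
```

```bash
python3 -c "
from h import *
plan((.4495,.1603,.12,-.03),(.4495,.1603,.051,-.03))"
```

```text
t 25.10 grasp [ 0.4825 -0.2269  0.1515] yaw -0.0329 tilt x,y 0.0018 -0.0010 open 0.0463 F 0.0 f [ 0.6  0.3 -0.2]
turn z -0.003 shift mm [ -44.6 -386.    31.5] rows@36 10.8
turn z 0.000 shift mm [ 0.  0. 69.] rows@36 1.9
```

>>> apply_moves --series '[[[-4.05,-35.1,0],[0,0,0]],[[-4.05,-35.1,0],[0,0,0]],[[-4.05,-35.1,0],[0,0,0]],[[-4.05,-35.1,0],[0,0,0]],[[-4.05,-35.1,0],[0,0,0]],[[-4.05,-35.1,0],[0,0,0]],[[-4.05,-35.1,2],[0,0,0]],[[-4.05,-35.1,5],[0,0,0]],[[-4.05,-35.1,7],[0,0,0]],[[-4.05,-35.1,9],[0,0,0]],[[-4.05,-35.1,9],[0,0,0]],[[0,0,0],[0,0,0]]]'

```text
t: 26.1
tool_pos: [0.4475, 0.1653, 0.2838]
orientation: [-3.14, 0.041, 0.003]
force: [0.0, -0.3, 0.0]
opening: 0.0464
gripper_force: 0.0
```

>>> apply_moves --series '[[[0,0,0],[0,0,0]],[[0,0,0],[0,0,0]],[[0,0,0],[0,0,0]]]'

```text
t: 26.35
tool_pos: [0.4495, 0.1599, 0.2854]
orientation: [3.141, -0.049, 0.001]
force: [-0.3, 0.2, 0.2]
opening: 0.0468
gripper_force: 0.0
```

```bash
python3 -c "
from h import *
plan((.4495,.1603,.051,-.03))"
```

```text
t 26.35 grasp [0.4496 0.1599 0.1184] yaw -0.0310 tilt x,y 0.0008 -0.0002 open 0.0468 F 0.0 f [-0.3  0.2  0.2]
turn z -0.001 shift mm [-0.1 -0.4 67.4] rows@36 1.9
```

>>> apply_moves --series '[[[0,0,25],[0,0,0]],[[0,0,22],[0,0,0]],[[0,0,14],[0,0,0]],[[0,0,6.5],[0,0,0]],[[0,0,0],[0,0,0]],[[0,0,0],[0,0,0]]]'

```text
t: 26.85
tool_pos: [0.4496, 0.16, 0.2179]
orientation: [-3.141, 0.05, -0.001]
force: [0.1, -0.2, 0.4]
opening: 0.0467
gripper_force: 0.0
```

>>> apply_moves --series '[[[0,0,0],[0,0,0]],[[0,0,0],[0,0,0]],[[0,0,0],[0,0,0]],[[0,0,0],[0,0,0]],[[0,0,0],[0,0,0]],[[0,0,0],[0,0,0]],[[0,0,0],[0,0,0]]]' --claw 0

```text
t: 27.43
tool_pos: [0.4495, 0.1608, 0.2179]
orientation: [-3.141, 0.047, -0.002]
force: [0.3, -0.8, 5.9]
opening: 0.0219
gripper_force: 25.0
```

>>> apply_moves --series '[[[0,0,-8],[0,0,0]],[[0,0,-18],[0,0,0]],[[0,0,-25],[0,0,0]],[[0,0,-25],[0,0,0]],[[0,0,-14],[0,0,0]],[[0,0,0],[0,0,-0.056]],[[0,0,0],[0,0,-0.056]],[[0,0,0],[0,0,-0.056]],[[0,0,0],[0,0,0]],[[0,0,0],[0,0,0]]]'

```text
t: 28.27
tool_pos: [0.4489, 0.1607, 0.3072]
orientation: [3.134, 0.214, -0.001]
force: [1.0, 0.3, -0.2]
opening: 0.0212
gripper_force: 25.0
```

```bash
python3 -c "
from h import *
plan((.473,-.1628,.14,.138),(.473,-.1628,.051,.138))"
```

```text
t 28.27 grasp [0.4488 0.1607 0.1402] yaw 0.1362 tilt x,y -0.0007 -0.0001 open 0.0212 F 25.0 f [ 1.   0.3 -0.2]
turn z -0.002 shift mm [-2.050e+01  3.237e+02  2.000e-01] rows@36 9.0
turn z 0.000 shift mm [ 0.  0. 89.] rows@36 2.5
```

>>> apply_moves --series '[[[-1.7,12,0],[0,0,0]],[[-1.7,22,0],[0,0,0]],[[-1.7,32,0],[0,0,0]],[[-1.7,32,0],[0,0,0]],[[-1.7,32,0],[0,0,0]],[[-1.7,32,0],[0,0,0]],[[-1.7,32,0],[0,0,0]],[[-1.7,32,0],[0,0,0]],[[-1.7,32,0],[0,0,0]],[[-1.7,32,0],[0,0,0]],[[-1.7,22,0],[0,0,0]],[[-1.7,12,0],[0,0,0]]]'

```text
t: 29.27
tool_pos: [0.4732, -0.1655, 0.3072]
orientation: [3.134, 0.21, -0.0]
force: [0.3, 0.6, -0.6]
opening: 0.0212
gripper_force: 25.0
```

>>> apply_moves --series '[[[0,0,0],[0,0,0]],[[0,0,0],[0,0,0]],[[0,0,0],[0,0,0]],[[0,0,0],[0,0,0]]]'

```text
t: 29.6
tool_pos: [0.4734, -0.1619, 0.3071]
orientation: [-3.134, -0.218, 0.0]
force: [0.3, 0.2, -0.9]
opening: 0.021
gripper_force: 25.0
```

```bash
python3 -c "
from h import *
plan((.473,-.1628,.051,.138))"
```

```text
t 29.60 grasp [ 0.4734 -0.1618  0.1401] yaw 0.1388 tilt x,y -0.0003 0.0005 open 0.0210 F 25.0 f [ 0.3  0.2 -0.9]
turn z 0.001 shift mm [-0.5  1.  89.1] rows@36 2.5
```

>>> apply_moves --series '[[[0,0,20],[0,0,0]],[[0,0,30],[0,0,0]],[[0,0,20],[0,0,0]],[[0,0,9],[0,0,0]],[[0,0,5],[0,0,0]],[[0,0,2.5],[0,0,0]],[[0,0,1.5],[0,0,0]],[[0,0,1],[0,0,0]],[[0,0,1],[0,0,0]],[[0,0,0],[0,0,0]],[[0,0,0],[0,0,0]]]'

```text
t: 30.52
tool_pos: [0.4738, -0.1633, 0.218]
orientation: [3.133, 0.216, 0.002]
force: [0.8, -0.2, -0.3]
opening: 0.0214
gripper_force: 25.0
```

>>> apply_moves --series '[[[0,0,0.3],[0,0,0]],[[0,0,0],[0,0,0]],[[0,0,0],[0,0,0]]]'

```text
t: 30.77
tool_pos: [0.4739, -0.1633, 0.2179]
orientation: [3.133, 0.216, 0.002]
force: [-0.5, 0.3, 5.9]
opening: 0.021
gripper_force: 25.0
```

Yellow has made contact. I'll release it, rise, and move the arm out of the top camera's view.

>>> apply_moves --series '[[[0,0,0],[0,0,0]],[[0,0,0],[0,0,0]],[[0,0,0],[0,0,0]],[[0,0,0],[0,0,0]],[[0,0,-10],[0,0,0]],[[0,0,-30],[0,0,0]],[[0,0,-40],[0,0,0]],[[0,0,-20],[0,0,0]],[[0,0,0],[0,0,0.056]],[[0,0,0],[0,0,0.056]],[[0,0,0],[0,0,0.056]]]' --claw 0.5

```text
t: 31.68
tool_pos: [0.4736, -0.1631, 0.3186]
orientation: [3.14, -0.052, 0.003]
force: [0.5, -0.1, -0.2]
opening: 0.0465
gripper_force: 0.0
```

>>> apply_moves --series '[[[-2,-36,0],[0,0,0]],[[-2,-36,0],[0,0,0]],[[-2,-36,0],[0,0,0]],[[-2,-36,0],[0,0,0]],[[-2,-36,0],[0,0,0]],[[-2,-36,0],[0,0,0]],[[-2,-36,0],[0,0,0]],[[-2,-36,0],[0,0,0]],[[-2,-36,0],[0,0,0]],[[-2,-36,0],[0,0,0]],[[0,0,0],[0,0,0]],[[0,0,0],[0,0,0]]]'

```text
t: 32.68
tool_pos: [0.4639, 0.1991, 0.3175]
orientation: [-3.141, 0.042, -0.0]
force: [0.7, 0.1, -0.1]
opening: 0.0467
gripper_force: 0.0
```

```bash
python3 -c "
from h import *
plan()
np.set_printoptions(precision=4,suppress=True)
im,d=robot.read_camera('top');cv2.imwrite('pics/t3.png',cv2.resize(im[160:320,320:540],None,fx=3,fy=3))
uv=np.c_[tuple(a.ravel() for a in np.mgrid[:480,:640][::-1])]
P=deproj('top',uv,d.ravel());A=ray('top',uv,.051)
c,s=np.cos(.138),np.sin(.138)
G=(A[:,:2]-[.4912,-.2572])@np.array([[c,-s],[s,c]])
for n,y0 in(('red',-.096),('blue',-.032),('white',.032),('yellow',.096)):
    m=(P[:,2]>.046)&(P[:,2]<.072)&(abs(G[:,1]-y0)<.02)&(abs(G[:,0])<.2)
    q=G[m];k=(abs(q[:,0])<.034);h=q[k];rows=[(a+.0035,(lambda v:(v.min()+v.max())/2)(h[(h[:,0]>=a)&(h[:,0]<a+.007),1])) for a in np.arange(-.032,.025,.008)]
    f=np.polyfit(*zip(*rows),1);print(n,'mid',(q[:,0].max()+q[:,0].min())/2,'len',np.ptp(q[:,0]),'y at -.055',np.polyval(f,-.055),'slope',f[0],'zmax',np.percentile(P[m][k][:,2],90))
"
```

```text
t 32.68 grasp [0.4639 0.1991 0.1505] yaw -0.0264 tilt x,y 0.0002 0.0000 open 0.0467 F 0.0 f [ 0.7  0.1 -0.1]
red mid -0.05419402301981367 len 0.23732051284133346 y at -.055 -0.09619127110518841 slope 0.006851941480915088 zmax 0.06153279502907088
blue mid -0.05592537026578824 len 0.2328691548819848 y at -.055 -0.032916100936974904 slope 0.024528618561086065 zmax 0.062345300298922456
white mid 0.016349935285513026 len 0.3671853442616687 y at -.055 0.030506077132379267 slope 0.01333359611372401 zmax 0.062454670650450336
yellow mid -0.05367214752924336 len 0.24369340862362385 y at -.055 0.09688415168940391 slope -0.006204556284483342 zmax 0.06204886463703943
```

View pics/t3.png

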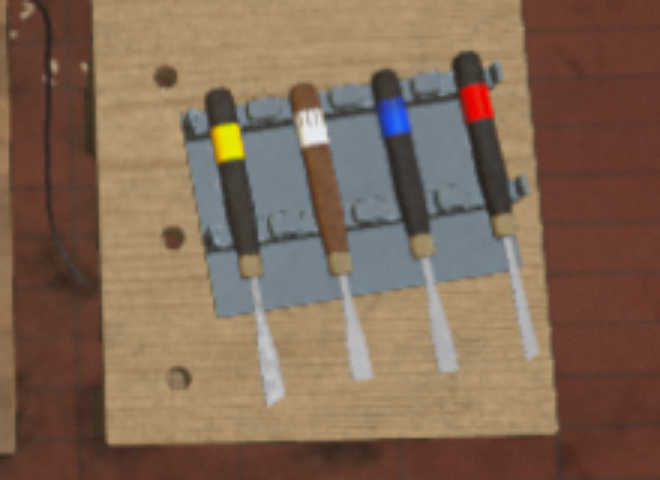

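The picture shows all four tools seated in the grey rack, left to right yellow (228,140), white (312,127), blue (394,117), red (477,102), blades towards the robot. White's odd length reading (367 mm) probably comes from the object behind the rack, because the picture shows it seated like the others. I'll hand in.

```bash
python3 -c "
from plant import robot
print(robot.close_job())"
```

```text
the job is handed in; nothing more can be done
None
```

All four tools lie released in the grey rack in reverse order (left to right yellow, white, blue, red), blades towards the robot, and the job was handed in at about 33 s; no verdict was returned.

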